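# Jog the ball mill by its bayonet lid

## Robot

A 6-joint arm with a two-finger parallel gripper is mounted at the origin on the work surface. World frame = base frame: x ahead of the robot, y to its left, z up, the work surface at z = 0. Lengths are in m, angles in rad, forces in N, time in s.
With the tool pointing down it reaches from about 0.325 to 0.875 m from the base axis. Payload 4.4 kg.
Tool frame: the origin (TCP) lies at the very end of the fingers, on their centre line; the grasp point (between the pads) lies 19 mm behind it; z points along the fingers, y is the direction in which the jaws open and shut (so a half turn about z gives the same grasp; the last joint's range is limited). The gripper opens to 85 mm and grips with 20 to 120 N. Pads are 22 mm wide; open, the fingers measure 114 mm over their backs; the gripper's body (76 mm by 85 mm) begins 54 mm behind the grasp point. The pads swing forward as they close: fully open they stand 13 mm farther back than shut.
Start: joints at [0.962, 0.207, 1.542, -0, 1.393, -0.15], TCP at [0.255, 0.516, 0.231] pointing down, gripper open.
Joint ranges: [-2.73, 2.73], [-0.86, 2.22], [0.23, 2.46], [-1.11, 4.25], [0.08, 2.63], [-2.82, 2.82]. Speed limits (rad/s): [2.79, 2.79, 3.14, 3.14, 3.14, 3.14].

## Interface

Orientations are given as a unit quaternion [x, y, z, w].
In Python, from cell import observe, camera, hand_in gives the robot as it stands.
- The arm moves only by the shell command python3 -m inch 'ROWS' [FORCE]. ROWS is JSON, a list of rows, each an object of numbers: "jaw": the finger opening in mm, from 0 to 85.4; "dx", "dy", "dz": the shift along the tool's x, y, z in mm; "rx", "ry", "rz": the turn, a rotation vector about the tool's x, y, z in degrees. A call has 1 to 10 rows; each row shifts and turns the commanded pose from where the row before left it, along the tool's axes as they then stand; what a row does not reach is not made up. A row lasts 1/12 s, in which the tool goes at most 41.7 mm and 7.16 degrees, less where a joint would pass 70% of its speed; a pose out of reach is approached as far as the arm can. A call is refused whole if a number of a shift passes 41.7 or a number of a turn 7.16, either way. A call with a gripper value outside its range is refused whole. The fingers move at their own pace and stop on an object; FORCE is the grip in N (left out, the last holds). Time passes only in rows, so rows that do not move let the fingers close. It gives the time, the measured TCP pose, the force and the opening at its end, in the units of the state.
- observe(): the state, without advancing time (a new reading comes with each control period).
- camera(name): name is "scene" or "top" or "wrist"; returns a dict with "pixels" (384x512x3 uint8, red, green, blue), "intrinsics" (3x3 intrinsics, pixels), "camera_from_world" (4x4, takes a point from world to camera coordinates). Camera axes: x right, y down, z forward; pixel columns grow to the right and rows downward; lengths in m; the calibration is good to about 2 mm. The wrist camera is an equidistant fisheye: a pixel r from the principal point sees the ray r / f radians off the axis. A picture is of the moment at which its call begins. There is no depth.
- hand_in(): hands the job in, once; it reports no verdict.
The state is a dict: "time_s": time; "q": joint angles; "qvel": joint speeds; "tau": joint torques, N m; "tool_pos": TCP position; "orientation": TCP orientation; "wrist_force": force on the tool from outside, world axes, zero at the start; "moment": the same for the moment, N m; "grip_width": opening from 0.0 (shut) to 1.0 (fully open).
Only numpy, scipy, OpenCV 4.12 (cv2) and the standard library are available. Lean on these libraries where they do the work, as an engineer would, in place of code of your own. Each camera call takes 0.05 s, during which the arm holds its last target. There are 200 camera calls.

## Task

Get the air-driven ball mill ready and give it its first jog: turn the black flow knob until its white pointer stands at the red set mark, then push the clear sliding guard fully home over the knob. Then put the blue bayonet lid into the mill's mouth, seat it flat, turn it clockwise halfway, to the yellow jog mark and short of the red lock mark where it would click, and keep it there: finish while still gripping the lid, holding it at the jog mark against its spring. Leave the other things on the bench where they are.

Things in the scene. Friction and masses are not known exactly. Their poses are not given: they have to be found in the camera images.
- mill: bench ball mill, fixed: steel foot 210 x 330 mm, round green tower (radius 60 mm) with an aluminium bayonet collar on top, and a green console 190 (x) x 140 (y) mm, its deck 108 mm above the bench. Origin on the bench under the foot's centre; x points from the operator's side to the back, y from the console to the tower, z up. Tower axis at y = +85 mm, console centre at y = -75 mm
- mouth (a point): centre of the mill's mouth, on the tower's axis, in the plane of the collar's flat top face, 128 mm above the bench. The collar is 112 mm across, the bore for the lid's spigot 67.5 mm. Two slots (14 mm wide, out to 86 mm across) on the bore's +x and -x sides, along the mill's x axis, let the lid's lugs through; then the lid turns clockwise only, its lugs under the rim
- jog_mark (a point): one of the two yellow jog marks on the collar's top face, 52 mm from the tower's axis; the other is opposite. Seen from above it lies 45 degrees clockwise of the black mark at the slot (open); the red lock mark lies at 90 degrees. Spring plungers begin to resist at about 60 degrees and click behind the lugs near 90
- jog_ring (a joint): sprung ring in the collar, pushed round by the lid's lugs: 0 at rest, grows (rad) as the lid turns clockwise seen from above, up to 1.58. With the lugs centred in the slots the lid turns 0.12 rad before meeting it, so it reads about 0.67 with the lid at the jog mark. It turns the lid back with 0.10 Nm at 0, 0.17 Nm at the jog mark
- lid: blue bayonet lid, 240 g, loose on the bench, right way up. Up from its origin (centre of the underside): steel spigot 61 mm across, 20 mm high, its lowest 6 mm tapered (52 mm at the foot); two lugs along its +x and -x, 6 to 12 mm up, 8 mm wide, 77 mm across; plate 92 mm across, 20 to 28 mm up; on it the bar handle. White lines run along its x. Fits with x along or against the mill's x
- lid_handle (a point): centre of the top face of the lid's bar handle, 56 mm above the lid's origin. The bar is 56 mm long along the lid's x, 14 mm wide and 28 mm high (from the plate up). With the lid seated, its plate flat on the collar, this point is 164 mm above the bench
- flow_knob (a joint): black air flow knob on the console's deck, vertical axis; stays where it is left (friction 0.04 Nm). Value in rad, 0 to 5.2, grows clockwise seen from above; at 0 the pointer stands 2.62 rad counterclockwise of the mill's +x
- knob_grip (a point): on the knob's axis (mill's x = +45 mm, y = -75 mm), halfway up its bar grip, 125 mm above the bench. The bar is 34 mm long, 11 mm wide, 19 mm high (114 to 133 mm above the bench), on a round skirt 38 mm across; a white pointer line runs along the bar to one end
- pointer (a point): end of the knob's white pointer, 20 mm from the knob's axis in the bar's direction
- set_mark (a joint): red set mark on the dial round the knob, on the flow knob's scale: the pointer stands at the mark when both values are equal. The robot cannot move it
- mark (a point): point of the red set mark, 20 mm from the knob's axis, where the pointer meets it
- guard (a joint): clear sliding guard: hood 50 mm long (x), 60 mm wide, its top 140 mm above the bench, on two 5 mm high rails along the mill's x, 32 mm either side of the knob's axis. 0 = parked on the operator's side, 0.090 m = fully home over the knob, at its stop. Friction 1.5 N; stays where it is left
- guard_tab (a point): centre of the top face of the guard's yellow tab, 164 mm above the bench; parked at the mill's x = -45 mm, y = -75 mm. The tab is 10 mm thick (mill's x), 40 mm wide (y) and 24 mm high, standing on the hood
- ink_tin: bystander: flat ink tin with a red lid, 72 mm across, 42 mm high; origin under its centre
- loupe: bystander: black stand loupe, 44 mm across, 36 mm high; origin under its centre
- pigment_jar: bystander: amber jar, 58 mm across, 75 mm high; origin under its centre
- tweezers: bystander: steel tweezers, 140 mm long, 9 mm high
- ink_brush: bystander: flat brush with wooden handle, 170 mm long
- brass_die: bystander: brass stamping die, 75 x 50 x 24 mm; origin under its centre
There are look-alikes about, which are no part of the job. What is meant by the lid is not purple, and is the larger of those in its own colour.

How it is judged:
By the outcome, as a careful person would: the job done as asked, in the order asked, and still so for the second after the job is handed in, while the arm keeps its last pose, push and grip.
It also fails if it takes over 67 s, if anything falls off the work surface, if the arm or the gripper's body presses on something with over 40 N, if the wrist force passes 120 N, or if a joint passes its speed limit or range.

## Working session

There is one attempt and no reset: what is moved stays moved. The work goes in short steps, Python scripts to look and compute and a shell command to move; the robot and the scene stay as the last step left them, time stands still between calls to the robot, and variables do not carry over. Pictures are saved under pics/ and viewed, about 8 in all and at most 12, crops included, and the job is handed in when it is done.

```bash
ls; mkdir -p pics; python3 - <<'E'
from cell import observe,camera
import cv2,numpy as np
o=observe(); print({k:np.round(v,3).tolist() for k,v in o.items()})
for n in ("top","scene","wrist"):
    c=camera(n); cv2.imwrite(f"pics/{n}0.png",c["pixels"][:,:,::-1]); np.savez(f"pics/{n}0.npz",**c)
    print(n,np.round(c["intrinsics"],1).tolist(),np.round(c["camera_from_world"],3).tolist())
a=cv2.imread("pics/top0.png");
cv2.imwrite("pics/t0b.png",cv2.resize(a,(800,600),interpolation=cv2.INTER_CUBIC))
E
```

```text
pics
{'time_s': 0.0, 'q': [0.962, 0.207, 1.543, -0.0, 1.393, -0.15], 'qvel': [-0.0, 0.001, -0.0, -0.001, -0.002, -0.0], 'tau': [-0.001, -38.304, -29.16, -0.0, 0.01, -0.0], 'tool_pos': [0.254, 0.515, 0.23], 'orientation': [0.227, 0.974, -0.001, -0.0], 'wrist_force': [0.149, -0.033, -0.798], 'moment': [0.037, 0.027, -0.016], 'grip_width': 1.0}
top [[465.5, 0.0, 256.3], [0.0, 465.5, 190.4], [0.0, 0.0, 1.0]] [[0.022, -1.0, 0.007, -0.048], [-0.993, -0.023, -0.115, 0.601], [0.116, -0.004, -0.993, 1.504], [0.0, 0.0, 0.0, 1.0]]
scene [[373.8, 0.0, 262.3], [0.0, 373.8, 188.3], [0.0, 0.0, 1.0]] [[0.846, 0.534, 0.008, -0.479], [0.287, -0.442, -0.85, -0.086], [-0.45, 0.721, -0.527, 1.513], [0.0, 0.0, 0.0, 1.0]]
wrist [[297.3, 0.0, 260.5], [0.0, 297.3, 193.6], [0.0, 0.0, 1.0]] [[0.443, 0.896, -0.003, -0.574], [0.858, -0.423, 0.291, -0.037], [0.259, -0.132, -0.957, 0.38], [0.0, 0.0, 0.0, 1.0]]
```

View pics/t0b.png

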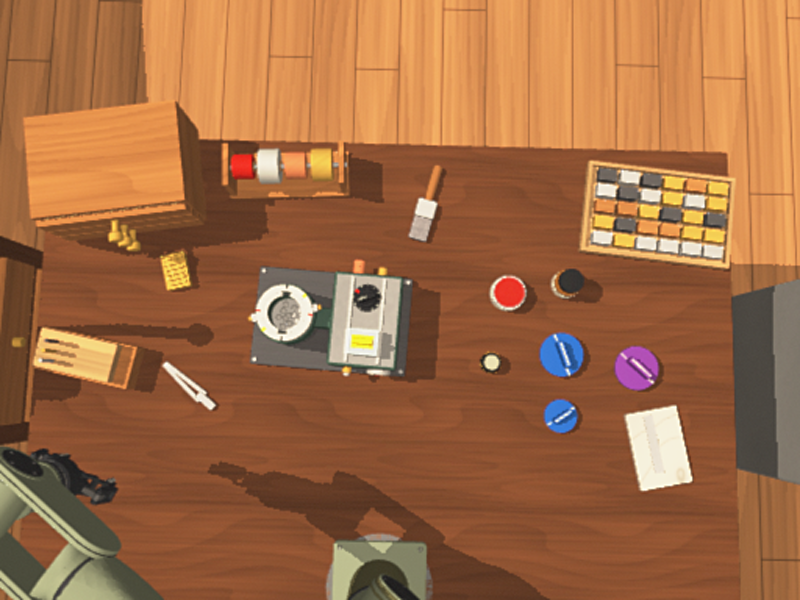

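```bash
cat > h.py <<'E'
import numpy as np,cv2
from cell import observe,camera
def load(f): return dict(np.load(f))
def ray(c,uv,name):
    K=c["intrinsics"];T=c["camera_from_world"];R=T[:3,:3];o=-R.T@T[:3,3]
    x=(uv[0]-K[0,2])/K[0,0];y=(uv[1]-K[1,2])/K[1,1]
    if name=="wrist":
        r=np.hypot(x,y);s=np.sin(r)/r if r>1e-9 else 1.;d=np.array([x*s,y*s,np.cos(r)])
    else: d=np.array([x,y,1.])
    return o,R.T@d
def onz(c,uv,z,name):
    o,d=ray(c,uv,name);return o+d*(z-o[2])/d[2]
def proj(c,p,name):
    T=c["camera_from_world"];K=c["intrinsics"];q=T[:3,:3]@np.array(p)+T[:3,3]
    if name=="wrist":
        h=np.hypot(q[0],q[1]);t=np.arctan2(h,q[2]);return K[:2,:2]@(q[:2]/max(h,1e-9)*t)+K[:2,2]
    return K[:2,:2]@(q[:2]/q[2])+K[:2,2]
def snap(n,tag):
    c=camera(n);np.savez(f"pics/{n}{tag}.npz",**c);cv2.imwrite(f"pics/{n}{tag}.png",c["pixels"][:,:,::-1]);return c
def blob(c,lo,hi,roi=None,n=1):
    h=cv2.cvtColor(c["pixels"],cv2.COLOR_RGB2HSV);m=cv2.inRange(h,np.array(lo),np.array(hi))
    if roi: k=np.zeros_like(m);x0,y0,x1,y1=roi;k[y0:y1,x0:x1]=1;m=m*k
    N,L,S,C=cv2.connectedComponentsWithStats(m)
    i=np.argsort(-S[1:,4])[:n]+1
    return [(S[j].tolist(),C[j].round(2).tolist(),L==j) for j in i]
E
python3 - <<'E'
from h import *
c=load("pics/top0.npz");s=.64
for nm,uv,z in [("footA",(262,268),.0),("footB",(410,280),.0),("footC",(403,375),0),("footD",(252,362),0),("collar",(285,313),.128),("knob",(367,297),.133),("tab",(361,341),.164),("lid",(562,355),.04)]:
    print(nm,onz(c,np.array(uv)*s,z,"top").round(4))
for st,ce,_ in blob(c,(100,120,80),(118,255,255),None,4): print(st,ce,onz(c,ce,.028,"top").round(4))
a=c["pixels"][:,:,::-1]
A=cv2.resize(a[160:250,150:270],(800,600),interpolation=cv2.INTER_CUBIC)
B=cv2.resize(load("pics/scene0.npz")["pixels"][:,:,::-1],(800,600),interpolation=cv2.INTER_CUBIC)
cv2.imwrite("pics/A.png",A);cv2.imwrite("pics/B.png",B)
E
```

```text
footA [0.6629 0.268  0.    ]
footB [ 0.644  -0.0538  0.    ]
footC [ 0.4388 -0.0431  0.    ]
footD [0.4592 0.2803 0.    ]
collar [0.5543 0.1944 0.128 ]
knob [0.5894 0.0328 0.133 ]
tab [0.5004 0.0407 0.164 ]
lid [ 0.4874 -0.3744  0.04  ]
[346, 213, 27, 28, 536] [358.88, 226.66] [ 0.4897 -0.3745  0.028 ]
[349, 256, 20, 21, 302] [358.34, 265.93] [ 0.3617 -0.3723  0.028 ]
```

View pics/A.png

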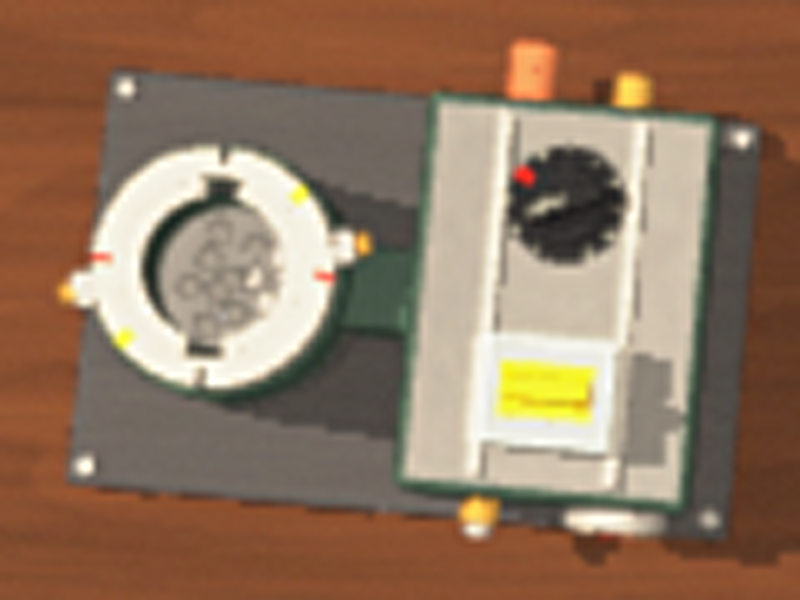

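```bash
cat >> h.py <<'E'
from scipy.spatial.transform import Rotation as Ro
def go(p,psi=None):
    o=observe();R=Ro.from_quat(o["orientation"]).as_matrix();d=R.T@(np.array(p)-o["tool_pos"])*1000
    n=np.degrees(np.arctan2(R[1,1],R[0,1]));tilt=R[:2,2]
    print("tool shift mm",d.round(1),"psi",n.round(2),"tilt",tilt.round(4),"rz",None if psi is None else (n-psi))
E
python3 -c "
from h import *
go([.59,.033,.23],15)"
```

```text
tool shift mm [-514.4 -283.5    0.7] psi 63.71 tilt [-0.001  -0.0015] rz 48.713409773096636
```

View pics/B.png

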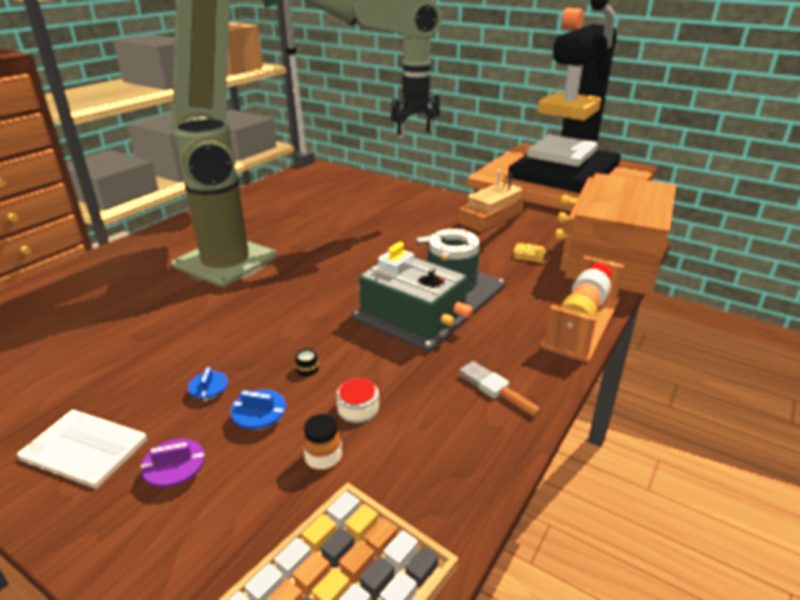

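Lid candidates (top, 800x600 view): large blue (562,355), small blue (561,416), purple (637,368). By the description I choose the large blue one at world about (0.490,-0.374). First I go to the knob.

```bash
python3 -m inch '[{"dx":-32,"dy":-17.7},{"dx":-32,"dy":-17.7},{"dx":-32,"dy":-17.7},{"dx":-32,"dy":-17.7},{"dx":-32,"dy":-17.7},{"dx":-32,"dy":-17.7},{"dx":-32,"dy":-17.7},{"dx":-32,"dy":-17.7},{"dx":-32,"dy":-17.7},{"dx":-32,"dy":-17.7}]' && python3 -m inch '[{"dx":-32,"dy":-17.7},{"dx":-32,"dy":-17.7},{"dx":-32,"dy":-17.7},{"dx":-32,"dy":-17.7},{"dx":-32,"dy":-17.7},{"dx":-32,"dy":-17.7}]' && python3 -m inch '[{"rz":7},{"rz":7},{"rz":7},{"rz":7},{"rz":7},{"rz":7},{"rz":7},{"rz":0}]' && python3 -c "
from h import *
go([.59,.033,.23],15)
c=snap('wrist','1')
cv2.imwrite('pics/w1.png',cv2.resize(c['pixels'][:,:,::-1],(800,600),interpolation=cv2.INTER_CUBIC))
print(proj(c,[.59,.033,.133],'wrist')/.64)"
```

```text
schema error: expected keys jaw, dx, dy, dz, rx, ry, rz
```

```bash
python3 -m inch '[{"jaw":85,"dx":-32,"dy":-17.7,"dz":0,"rx":0,"ry":0,"rz":0},{"jaw":85,"dx":-32,"dy":-17.7,"dz":0,"rx":0,"ry":0,"rz":0},{"jaw":85,"dx":-32,"dy":-17.7,"dz":0,"rx":0,"ry":0,"rz":0},{"jaw":85,"dx":-32,"dy":-17.7,"dz":0,"rx":0,"ry":0,"rz":0},{"jaw":85,"dx":-32,"dy":-17.7,"dz":0,"rx":0,"ry":0,"rz":0},{"jaw":85,"dx":-32,"dy":-17.7,"dz":0,"rx":0,"ry":0,"rz":0},{"jaw":85,"dx":-32,"dy":-17.7,"dz":0,"rx":0,"ry":0,"rz":0},{"jaw":85,"dx":-32,"dy":-17.7,"dz":0,"rx":0,"ry":0,"rz":0}]' && python3 -m inch '[{"jaw":85,"dx":-32,"dy":-17.7,"dz":0,"rx":0,"ry":0,"rz":0},{"jaw":85,"dx":-32,"dy":-17.7,"dz":0,"rx":0,"ry":0,"rz":0},{"jaw":85,"dx":-32,"dy":-17.7,"dz":0,"rx":0,"ry":0,"rz":0},{"jaw":85,"dx":-32,"dy":-17.7,"dz":0,"rx":0,"ry":0,"rz":0},{"jaw":85,"dx":-32,"dy":-17.7,"dz":0,"rx":0,"ry":0,"rz":0},{"jaw":85,"dx":-32,"dy":-17.7,"dz":0,"rx":0,"ry":0,"rz":0},{"jaw":85,"dx":-32,"dy":-17.7,"dz":0,"rx":0,"ry":0,"rz":0},{"jaw":85,"dx":-32,"dy":-17.7,"dz":0,"rx":0,"ry":0,"rz":0}]' && python3 -m inch '[{"jaw":85,"dx":0,"dy":0,"dz":0,"rx":0,"ry":0,"rz":7},{"jaw":85,"dx":0,"dy":0,"dz":0,"rx":0,"ry":0,"rz":7},{"jaw":85,"dx":0,"dy":0,"dz":0,"rx":0,"ry":0,"rz":7},{"jaw":85,"dx":0,"dy":0,"dz":0,"rx":0,"ry":0,"rz":7},{"jaw":85,"dx":0,"dy":0,"dz":0,"rx":0,"ry":0,"rz":7},{"jaw":85,"dx":0,"dy":0,"dz":0,"rx":0,"ry":0,"rz":7},{"jaw":85,"dx":0,"dy":0,"dz":0,"rx":0,"ry":0,"rz":7},{"jaw":85,"dx":0,"dy":0,"dz":0,"rx":0,"ry":0,"rz":0}]' && python3 -c "
from h import *
go([.59,.033,.23],15)
c=snap('wrist','1')
cv2.imwrite('pics/w1.png',cv2.resize(c['pixels'][:,:,::-1],(800,600),interpolation=cv2.INTER_CUBIC))
print(proj(c,[.59,.033,.133],'wrist')/.64)"
```

```text
time_s: 0.82
tool_pos: [0.4219, 0.2736, 0.2311]
orientation: [0.227, 0.974, -0.0, -0.0]
wrist_force: [0.8, 0.4, -0.6]
grip_width: 0.994
time_s: 1.48
tool_pos: [0.5888, 0.0332, 0.2309]
orientation: [0.228, 0.974, 0.0, -0.0]
wrist_force: [0.5, 1.0, -0.1]
grip_width: 0.993
time_s: 2.15
tool_pos: [0.588, 0.0349, 0.2308]
orientation: [0.612, 0.791, -0.0, -0.0]
wrist_force: [-0.6, -0.4, 0.8]
grip_width: 0.991
tool shift mm [-2.3  1.5  0.8] psi 14.6 tilt [-0.001   0.0001] rz -0.40148896024878944
[410.40048803 308.68933161]
```

View pics/w1.png

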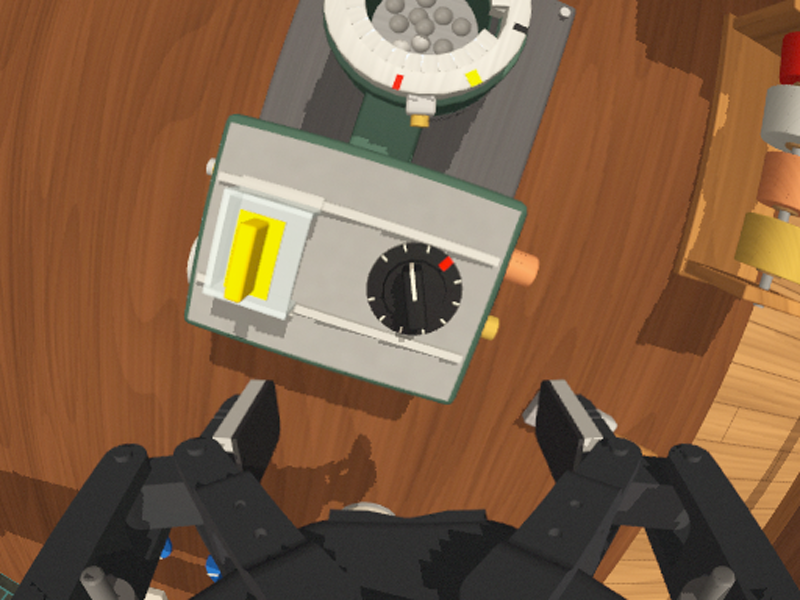

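```bash
python3 - <<'E'
from h import *
c=load("pics/wrist1.npz");s=.64
P=[onz(c,np.array(u)*s,.108,"wrist") for u in [(231,117),(525,207),(451,402),(187,321)]]
P=np.array(P)[:,:2];print(P.round(4));ctr=P.mean(0)
for a,b in((0,1),(3,2)): d=P[b]-P[a];print("x edge",np.linalg.norm(d),np.degrees(np.arctan2(d[1],d[0])))
for a,b in((2,1),(3,0)): d=P[b]-P[a];print("y edge",np.linalg.norm(d),np.degrees(np.arctan2(d[1],d[0]))-90)
print("console ctr",ctr)
# knob dark disc
roi=(230,150,300,220)
for st,ce,m in blob(c,(0,0,0),(180,255,60),roi,2): print("dark",st,ce)
g=cv2.cvtColor(c["pixels"],cv2.COLOR_RGB2GRAY)
r=blob(c,(0,150,120),(8,255,255),roi,1)[0];print("red",r[0],r[1])
w=blob(c,(0,0,130),(180,60,255),(255,165,275,195),2)
for st,ce,m in w:
    print("white",st,ce)
    ys,xs=np.nonzero(m);Q=np.array([onz(c,(x,y),.133,"wrist")[:2] for x,y in zip(xs,ys)])
    v=cv2.fitLine(Q.astype(np.float32),cv2.DIST_L2,0,.001,.001).ravel();print(v,np.degrees(np.arctan2(v[1],v[0])), Q.min(0),Q.max(0))
ys,xs=np.nonzero(r[2]);print("redpts",np.mean([onz(c,(x,y),.110,"wrist")[:2] for x,y in zip(xs,ys)],0), onz(c,r[1],.115,"wrist"))
for st,ce,m in blob(c,(24,150,120),(34,255,255),(110,120,200,210),1): print("tab",st,ce,onz(c,ce,.164,"wrist"))
E
```

```text
[[ 0.4607  0.1126]
 [ 0.6409  0.102 ]
 [ 0.634  -0.0298]
 [ 0.4529 -0.0201]]
x edge 0.1805120512675016 -3.3624372698093543
x edge 0.18137570591270885 -3.0665825119989805
y edge 0.13194273953502986 -3.0252725556494084
y edge 0.13287703670856252 -3.399005249431383
console ctr [0.54713704 0.04116417]
dark [235, 156, 60, 58, 2461] [264.12, 185.14]
red [281, 164, 9, 10, 55] [284.8, 168.51]
white [262, 168, 5, 25, 74] [263.89, 179.95]
[ 0.34095326 -0.9400802   0.5871002   0.04813256] -70.06503 [0.58319962 0.03804744] [0.5912536  0.05803592]
redpts [0.60440304 0.05769788] [0.60373531 0.05863479 0.115     ]
tab [143, 134, 40, 60, 1580] [161.39, 163.68] [0.5078531  0.04902481 0.164     ]
```

```bash
python3 - <<'E'
from h import *
c=load("pics/wrist1.npz")
b=blob(c,(0,0,0),(180,255,75),(230,150,300,220),1)[0]
print(b[0],onz(c,b[1],.112,"wrist"))
(u,v),r=cv2.minEnclosingCircle(np.argwhere(b[2])[:,::-1].astype(np.float32));print(u,v,r,onz(c,(u,v),.112,"wrist"))
go([.5915,.0387,.17],20)
E
```

```text
[235, 156, 60, 58, 2509] [0.59006639 0.03837368 0.112     ]
264.4901428222656 184.607177734375 29.998655319213867 [0.59028668 0.03893148 0.112     ]
tool shift mm [ 2.8  4.4 60.8] psi 14.85 tilt [-0.0009  0.0001] rz -5.146340564312432
```

```bash
python3 -m inch '[{"jaw":38,"dx":2.8,"dy":3.9,"dz":30,"rx":0,"ry":0,"rz":-5.1},{"jaw":38,"dx":0,"dy":0,"dz":30,"rx":0,"ry":0,"rz":0},{"jaw":38,"dx":0,"dy":0,"dz":20,"rx":0,"ry":0,"rz":0},{"jaw":38,"dx":0,"dy":0,"dz":20,"rx":0,"ry":0,"rz":0},{"jaw":38,"dx":0,"dy":0,"dz":13,"rx":0,"ry":0,"rz":0},{"jaw":38,"dx":0,"dy":0,"dz":0,"rx":0,"ry":0,"rz":0},{"jaw":38,"dx":0,"dy":0,"dz":0,"rx":0,"ry":0,"rz":0}]' 25 && python3 -c "
from h import *
go([.591,.0387,.117],20)"
```

```text
time_s: 2.78
tool_pos: [0.591, 0.0386, 0.1178]
orientation: [0.574, 0.819, -0.0, -0.001]
wrist_force: [-0.4, 0.2, 0.6]
grip_width: 0.443
tool shift mm [0.1 0.1 0.8] psi 19.88 tilt [-0.0015  0.0001] rz -0.11536973525081606
```

```bash
python3 -m inch '[{"jaw":5,"dx":0,"dy":0,"dz":0,"rx":0,"ry":0,"rz":0},{"jaw":5,"dx":0,"dy":0,"dz":0,"rx":0,"ry":0,"rz":0},{"jaw":5,"dx":0,"dy":0,"dz":0,"rx":0,"ry":0,"rz":0},{"jaw":5,"dx":0,"dy":0,"dz":0,"rx":0,"ry":0,"rz":0},{"jaw":5,"dx":0,"dy":0,"dz":0,"rx":0,"ry":0,"rz":0}]' 25 && python3 -m inch '[{"jaw":5,"dx":0,"dy":0,"dz":0,"rx":0,"ry":0,"rz":6},{"jaw":5,"dx":0,"dy":0,"dz":0,"rx":0,"ry":0,"rz":6},{"jaw":5,"dx":0,"dy":0,"dz":0,"rx":0,"ry":0,"rz":6},{"jaw":5,"dx":0,"dy":0,"dz":0,"rx":0,"ry":0,"rz":6},{"jaw":5,"dx":0,"dy":0,"dz":0,"rx":0,"ry":0,"rz":6},{"jaw":5,"dx":0,"dy":0,"dz":0,"rx":0,"ry":0,"rz":6},{"jaw":5,"dx":0,"dy":0,"dz":0,"rx":0,"ry":0,"rz":6},{"jaw":5,"dx":0,"dy":0,"dz":0,"rx":0,"ry":0,"rz":6},{"jaw":5,"dx":0,"dy":0,"dz":0,"rx":0,"ry":0,"rz":6},{"jaw":5,"dx":0,"dy":0,"dz":0,"rx":0,"ry":0,"rz":0}]' && python3 -c "
from h import *
go([.591,.0387,.117],-34)" && python3 -m inch '[{"jaw":38,"dx":0,"dy":0,"dz":0,"rx":0,"ry":0,"rz":0},{"jaw":38,"dx":0,"dy":0,"dz":0,"rx":0,"ry":0,"rz":0},{"jaw":38,"dx":0,"dy":0,"dz":0,"rx":0,"ry":0,"rz":0},{"jaw":60,"dx":0,"dy":0,"dz":-25,"rx":0,"ry":0,"rz":0},{"jaw":85,"dx":0,"dy":0,"dz":-30,"rx":0,"ry":0,"rz":0},{"jaw":85,"dx":0,"dy":0,"dz":-40,"rx":0,"ry":0,"rz":0},{"jaw":85,"dx":0,"dy":0,"dz":0,"rx":0,"ry":0,"rz":0}]' && python3 - <<'E'
from h import *
c=snap('wrist','2')
uv=proj(c,[.591,.0387,.112],'wrist');u,v=uv.astype(int);print(uv)
go([.591,.0387,.117])
a=c["pixels"][v-45:v+45,u-60:u+60,::-1]
cv2.imwrite('pics/w2.png',cv2.resize(a,(720,540),interpolation=cv2.INTER_CUBIC))
E
```

```text
time_s: 3.2
tool_pos: [0.5912, 0.0379, 0.1203]
orientation: [0.575, 0.818, -0.001, 0.0]
wrist_force: [-5.2, -1.3, 7.8]
grip_width: 0.116
time_s: 4.03
tool_pos: [0.5914, 0.0378, 0.1203]
orientation: [0.884, 0.467, -0.0, 0.001]
wrist_force: [-4.4, -2.1, 5.2]
grip_width: 0.12
tool shift mm [ 0.5 -0.8  3.3] psi -34.37 tilt [ 0.0003 -0.0015] rz -0.3665239872524282
time_s: 4.62
tool_pos: [0.597, 0.0384, 0.2227]
orientation: [0.884, 0.468, 0.007, 0.004]
wrist_force: [2.0, -0.4, 2.3]
grip_width: 0.979
[253.19470503 194.78104287]
tool shift mm [ -3.1  -5.1 102.6] psi -34.16 tilt [ 0.0129 -0.0008] rz None
```

View pics/w2.png

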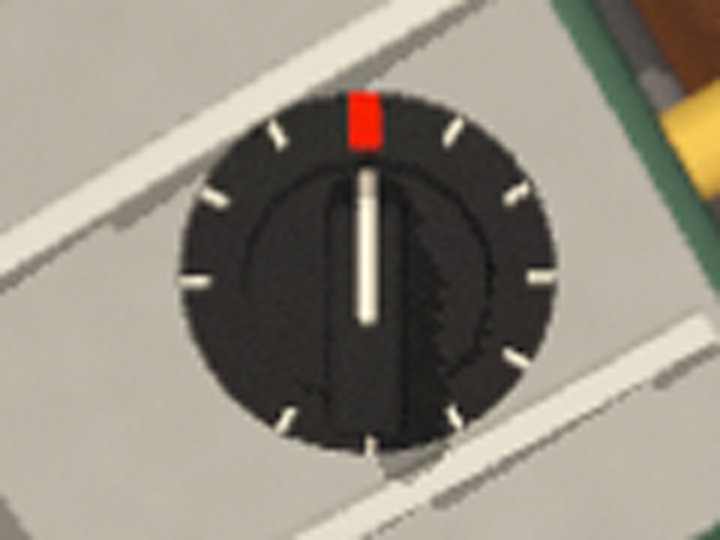

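```bash
python3 - <<'E'
from h import *
c=load("pics/wrist2.npz")
roi=(215,160,290,230)
r=blob(c,(0,150,120),(8,255,255),roi,1)[0]
def line(m,z):
    ys,xs=np.nonzero(m);Q=np.array([onz(c,(x,y),z,"wrist")[:2] for x,y in zip(xs,ys)])
    v=cv2.fitLine(Q.astype(np.float32),cv2.DIST_L2,0,.001,.001).ravel();
    if v[1]<0: v[:2]*=-1
    return Q.mean(0),np.degrees(np.arctan2(v[1],v[0])),len(Q)
print("red",line(r[2],.109))
w=blob(c,(0,0,140),(180,70,255),(247,170,260,208),1)[0];print("ptr",w[0],line(w[2],.133))
d=blob(c,(0,0,0),(180,255,75),roi,1)[0]
(u,v),R=cv2.minEnclosingCircle(np.argwhere(d[2])[:,::-1].astype(np.float32));C=onz(c,(u,v),.109,"wrist");print("disc",C,onz(c,d[1],.109,"wrist"))
q=line(r[2],.109)[0]-C[:2];print("mark ang",np.degrees(np.arctan2(q[1],q[0])),np.hypot(*q))
E
```

```text
red (array([0.6041989 , 0.05765025]), np.float32(60.4843), 57)
ptr [253, 178, 3, 25, 70] (array([0.59730391, 0.04646758]), np.float32(55.99936), 70)
disc [0.59149669 0.03831901 0.109     ] [0.59089712 0.03766736 0.109     ]
mark ang 56.69179727938679 0.02313100477026534
```

```bash
python3 -m inch '[{"jaw":0,"dx":0,"dy":0,"dz":0,"rx":0,"ry":0,"rz":-6.2},{"jaw":0,"dx":0,"dy":0,"dz":0,"rx":0,"ry":0,"rz":-6.2},{"jaw":0,"dx":0,"dy":0,"dz":0,"rx":0,"ry":0,"rz":-6.2},{"jaw":0,"dx":0,"dy":0,"dz":0,"rx":0,"ry":0,"rz":-6.2},{"jaw":0,"dx":0,"dy":0,"dz":0,"rx":0,"ry":0,"rz":-6.2},{"jaw":0,"dx":0,"dy":-33,"dz":0,"rx":0,"ry":0,"rz":0},{"jaw":0,"dx":0,"dy":-33,"dz":0,"rx":0,"ry":0,"rz":0},{"jaw":0,"dx":0,"dy":-33,"dz":0,"rx":0,"ry":0,"rz":0},{"jaw":0,"dx":0,"dy":-33,"dz":0,"rx":0,"ry":0,"rz":0},{"jaw":0,"dx":0,"dy":0,"dz":0,"rx":0,"ry":0,"rz":0}]' && python3 -c "
from h import *
print(observe()['wrist_force'],observe()['grip_width']);go([.4644,.0454,.148],-3.2)"
```

```text
time_s: 5.5
tool_pos: [0.452, 0.047, 0.2099]
orientation: [0.726, 0.688, -0.003, -0.004]
wrist_force: [-1.2, 0.2, -0.3]
grip_width: -0.002
[-1.18022155  0.2002647  -0.34070732] -0.001850538907297205
tool shift mm [-1.  13.1 61.7] psi -3.13 tilt [-0.01    0.0011] rz 0.07381862946240636
```

```bash
python3 -m inch '[{"jaw":0,"dx":-1,"dy":5,"dz":30,"rx":0,"ry":0,"rz":0},{"jaw":0,"dx":0,"dy":3,"dz":31,"rx":0,"ry":0,"rz":0},{"jaw":0,"dx":0,"dy":0,"dz":0,"rx":0,"ry":0,"rz":0},{"jaw":0,"dx":0,"dy":10,"dz":0,"rx":0,"ry":0,"rz":0},{"jaw":0,"dx":0,"dy":10,"dz":0,"rx":0,"ry":0,"rz":0},{"jaw":0,"dx":0,"dy":10,"dz":0,"rx":0,"ry":0,"rz":0},{"jaw":0,"dx":0,"dy":10,"dz":0,"rx":0,"ry":0,"rz":0},{"jaw":0,"dx":0,"dy":0,"dz":0,"rx":0,"ry":0,"rz":0}]' && python3 -c "
from h import *
o=observe();print(o['wrist_force'].round(2) if hasattr(o['wrist_force'],'round') else o['wrist_force']);go([.5665,.0397,.148],-3.2);snap('wrist','3')"
```

```text
time_s: 6.17
tool_pos: [0.5112, 0.0418, 0.154]
orientation: [0.727, 0.687, 0.002, 0.002]
wrist_force: [0.2, -0.1, 0.1]
grip_width: 0.002
[ 0.24 -0.1   0.09]
tool shift mm [ 1.  55.3  6.3] psi -3.2 tilt [ 0.0051 -0.0004] rz 0.002356601525959068
```

View pics/wrist3.png

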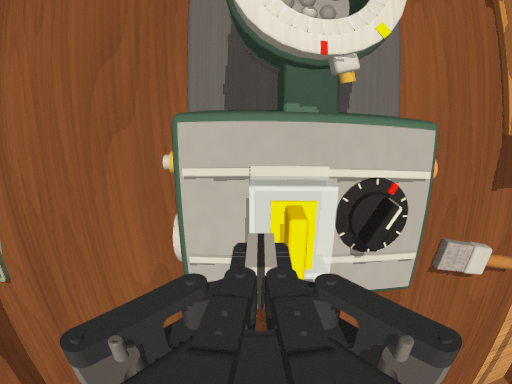

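```bash
python3 -m inch '[{"jaw":0,"dx":0.5,"dy":12,"dz":4,"rx":0,"ry":0,"rz":0},{"jaw":0,"dx":0.5,"dy":12,"dz":0,"rx":0,"ry":0,"rz":0},{"jaw":0,"dx":0,"dy":12,"dz":0,"rx":0,"ry":0,"rz":0},{"jaw":0,"dx":0,"dy":10,"dz":0,"rx":0,"ry":0,"rz":0},{"jaw":0,"dx":0,"dy":6,"dz":0,"rx":0,"ry":0,"rz":0},{"jaw":0,"dx":0,"dy":0,"dz":0,"rx":0,"ry":0,"rz":0}]' && python3 -c "
from h import *
o=observe();print(np.round(o['wrist_force'],2));go([.5712,.0397,.15],-3.2)
c=snap('wrist','4');print(blob(c,(24,150,120),(34,255,255),(150,150,512,384),1)[0][:2])"
```

```text
time_s: 6.72
tool_pos: [0.5608, 0.0402, 0.1487]
orientation: [0.727, 0.687, 0.001, 0.001]
wrist_force: [-0.1, -0.2, 0.5]
grip_width: -0.001
[-0.09 -0.21  0.52]
tool shift mm [ 0.1 10.4 -1.3] psi -3.2 tilt [ 0.0018 -0.    ] rz 0.00023842277116070676
([272, 206, 48, 75, 2531], [297.73, 235.17])
```

```bash
python3 -m inch '[{"jaw":0,"dx":0,"dy":4,"dz":0,"rx":0,"ry":0,"rz":0},{"jaw":0,"dx":0,"dy":4,"dz":0,"rx":0,"ry":0,"rz":0},{"jaw":0,"dx":0,"dy":0,"dz":0,"rx":0,"ry":0,"rz":0}]' && python3 -m inch '[{"jaw":0,"dx":0,"dy":3,"dz":0,"rx":0,"ry":0,"rz":0},{"jaw":0,"dx":0,"dy":0,"dz":0,"rx":0,"ry":0,"rz":0}]' && python3 -c "
from h import *
snap('wrist','5')"
```

```text
time_s: 7.02
tool_pos: [0.5679, 0.04, 0.1485]
orientation: [0.726, 0.687, 0.0, 0.0]
wrist_force: [-0.5, -0.1, 1.0]
grip_width: -0.001
time_s: 7.18
tool_pos: [0.5707, 0.0398, 0.1484]
orientation: [0.726, 0.687, 0.0, 0.0]
wrist_force: [-0.4, 0.3, 0.2]
grip_width: -0.003
```

View pics/wrist5.png

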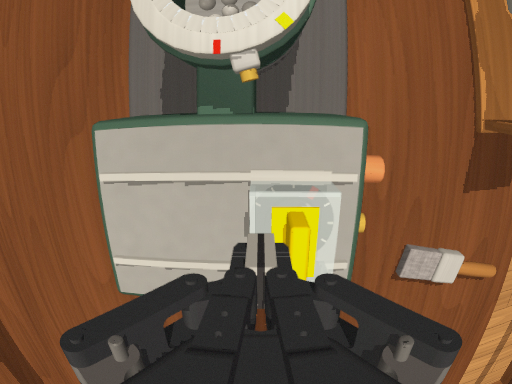

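```bash
for i in 1 2 3; do python3 -m inch '[{"jaw":0,"dx":0,"dy":2,"dz":0,"rx":0,"ry":0,"rz":0},{"jaw":0,"dx":0,"dy":0,"dz":0,"rx":0,"ry":0,"rz":0}]' | egrep "pos|force"; done
```

```text
tool_pos: [0.5725, 0.0397, 0.1483]
wrist_force: [-0.1, 0.5, 1.6]
tool_pos: [0.5728, 0.0397, 0.1482]
wrist_force: [-5.9, 0.5, 4.1]
tool_pos: [0.573, 0.0396, 0.1482]
wrist_force: [-11.0, 0.7, 7.9]
```

```bash
python3 -m inch '[{"jaw":0,"dx":0,"dy":-12,"dz":0,"rx":0,"ry":0,"rz":0},{"jaw":0,"dx":0,"dy":-8,"dz":-35,"rx":0,"ry":0,"rz":0},{"jaw":85,"dx":0,"dy":0,"dz":-40,"rx":0,"ry":0,"rz":0},{"jaw":85,"dx":-38,"dy":-4,"dz":0,"rx":0,"ry":0,"rz":0},{"jaw":85,"dx":-38,"dy":-4,"dz":0,"rx":0,"ry":0,"rz":0},{"jaw":85,"dx":-38,"dy":-4,"dz":0,"rx":0,"ry":0,"rz":0},{"jaw":85,"dx":-38,"dy":-4,"dz":0,"rx":0,"ry":0,"rz":0},{"jaw":85,"dx":-38,"dy":-4,"dz":0,"rx":0,"ry":0,"rz":0},{"jaw":85,"dx":-38,"dy":-4,"dz":0,"rx":0,"ry":0,"rz":0},{"jaw":85,"dx":-38,"dy":-4,"dz":0,"rx":0,"ry":0,"rz":0}]' && python3 -m inch '[{"jaw":85,"dx":-38,"dy":-4,"dz":0,"rx":0,"ry":0,"rz":0},{"jaw":85,"dx":-38,"dy":-4,"dz":0,"rx":0,"ry":0,"rz":0},{"jaw":85,"dx":-38,"dy":-4,"dz":0,"rx":0,"ry":0,"rz":0},{"jaw":85,"dx":-38,"dy":-4,"dz":0,"rx":0,"ry":0,"rz":0},{"jaw":85,"dx":0,"dy":0,"dz":0,"rx":0,"ry":0,"rz":-7},{"jaw":85,"dx":0,"dy":0,"dz":0,"rx":0,"ry":0,"rz":-7},{"jaw":85,"dx":0,"dy":0,"dz":0,"rx":0,"ry":0,"rz":-7},{"jaw":85,"dx":0,"dy":0,"dz":0,"rx":0,"ry":0,"rz":-7},{"jaw":85,"dx":0,"dy":0,"dz":0,"rx":0,"ry":0,"rz":-7},{"jaw":85,"dx":0,"dy":0,"dz":0,"rx":0,"ry":0,"rz":-7}]' && python3 -m inch '[{"jaw":85,"dx":0,"dy":0,"dz":0,"rx":0,"ry":0,"rz":-7},{"jaw":85,"dx":0,"dy":0,"dz":0,"rx":0,"ry":0,"rz":-7},{"jaw":85,"dx":0,"dy":0,"dz":0,"rx":0,"ry":0,"rz":-7},{"jaw":85,"dx":0,"dy":0,"dz":0,"rx":0,"ry":0,"rz":-7},{"jaw":85,"dx":0,"dy":0,"dz":0,"rx":0,"ry":0,"rz":-7},{"jaw":85,"dx":0,"dy":0,"dz":0,"rx":0,"ry":0,"rz":-7},{"jaw":85,"dx":0,"dy":0,"dz":0,"rx":0,"ry":0,"rz":-7},{"jaw":85,"dx":0,"dy":0,"dz":0,"rx":0,"ry":0,"rz":-7},{"jaw":85,"dx":0,"dy":0,"dz":0,"rx":0,"ry":0,"rz":-7},{"jaw":85,"dx":0,"dy":0,"dz":0,"rx":0,"ry":0,"rz":0}]' && python3 - <<'E'
from h import *
go([.49,-.374,.2],107); print(observe()['q'])
c=snap('wrist','6')
b=blob(c,(100,120,60),(120,255,255),None,3)
for st,ce,m in b: print(st,ce,onz(c,ce,.028,"wrist"))
a=c['pixels'][:,:,::-1];cv2.imwrite('pics/w6.png',a)
E
```

```text
time_s: 8.57
tool_pos: [0.5135, -0.2256, 0.2237]
orientation: [0.727, 0.687, 0.0, 0.001]
wrist_force: [0.7, -1.1, 0.5]
grip_width: 0.999
time_s: 9.4
tool_pos: [0.4895, -0.3749, 0.2234]
orientation: [0.429, 0.903, -0.0, 0.001]
wrist_force: [-0.8, 0.5, -0.6]
grip_width: 0.997
time_s: 10.23
tool_pos: [0.4895, -0.3748, 0.2234]
orientation: [-0.104, 0.995, -0.0, 0.0]
wrist_force: [0.4, 0.4, -1.0]
grip_width: 0.998
tool shift mm [-0.6  0.7 23.4] psi 101.92 tilt [ 0.0007 -0.0008] rz -5.081858621441114
[-7.93654543e-01  2.98875684e-01  1.44383377e+00 -5.82154618e-05
  1.39787719e+00 -2.57245191e+00]
[224, 132, 78, 76, 4375] [262.09, 169.35] [ 0.48813116 -0.37339843  0.028     ]
[257, 35, 59, 58, 2487] [285.73, 63.64] [ 0.36347277 -0.37283667  0.028     ]
[256, 132, 1, 1, 1] [256.0, 132.0] [ 0.44702273 -0.38915439  0.028     ]
```

View pics/w6.png

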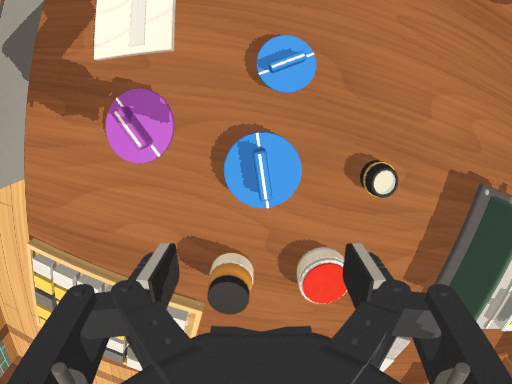

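```bash
python3 - <<'E'
from h import *
c=load("pics/wrist6.npz")
e=[onz(c,u,.028,"wrist")[:2] for u in ((258,137),(266.5,203.5))];d=e[0]-e[1];print(e,np.linalg.norm(d),np.degrees(np.arctan2(d[1],d[0])))
for st,ce,m in blob(c,(0,0,150),(180,90,255),(250,128,275,212),3):
    z=.056 if 145<ce[1]<195 else .028
    ys,xs=np.nonzero(m);Q=np.array([onz(c,(x,y),z,"wrist")[:2] for x,y in zip(xs,ys)])
    v=cv2.fitLine(Q.astype(np.float32),cv2.DIST_L2,0,.001,.001).ravel()
    print(st,ce,z,Q.mean(0),(Q.min(0)+Q.max(0))/2,np.degrees(np.arctan2(v[1],v[0])))
E
```

```text
[array([ 0.45217077, -0.38576305]), array([ 0.52797479, -0.35953113])] 0.0802144832312324 -160.9118638047793
[258, 154, 13, 55, 181] [262.93, 180.13] 0.056 [ 0.49383392 -0.37131994] [ 0.49510886 -0.36989313] 20.668474
[256, 132, 5, 15, 48] [257.67, 139.4] 0.028 [ 0.45495165 -0.38556728] [ 0.45455903 -0.38516303] 18.703463
[259, 208, 4, 1, 4] [260.5, 208.0] 0.028 [ 0.53507484 -0.36539357] [ 0.53507491 -0.36539356] -78.02342
```

```bash
python3 -m inch '[{"jaw":50,"dx":0,"dy":1.6,"dz":35,"rx":0,"ry":0,"rz":-4},{"jaw":50,"dx":0,"dy":0,"dz":35,"rx":0,"ry":0,"rz":-3.6},{"jaw":50,"dx":0,"dy":0,"dz":35,"rx":0,"ry":0,"rz":0},{"jaw":50,"dx":0,"dy":0,"dz":30,"rx":0,"ry":0,"rz":0},{"jaw":50,"dx":0,"dy":0,"dz":0,"rx":0,"ry":0,"rz":0}]' 60 && python3 - <<'E'
from h import *
go([.4893,-.3732,.034],109.5)
c=snap('wrist','7')
cv2.imwrite('pics/w7.png',cv2.resize(c['pixels'][60:330,80:440,::-1],(720,540)))
E
```

```text
time_s: 10.7
tool_pos: [0.4846, -0.3686, 0.0806]
orientation: [-0.167, 0.986, 0.006, -0.004]
wrist_force: [-0.9, 0.7, -1.3]
grip_width: 0.585
tool shift mm [-3.2 -6.5 46.5] psi 109.24 tilt [-0.0103  0.0103] rz -0.2577583381008566
```

View pics/w7.png

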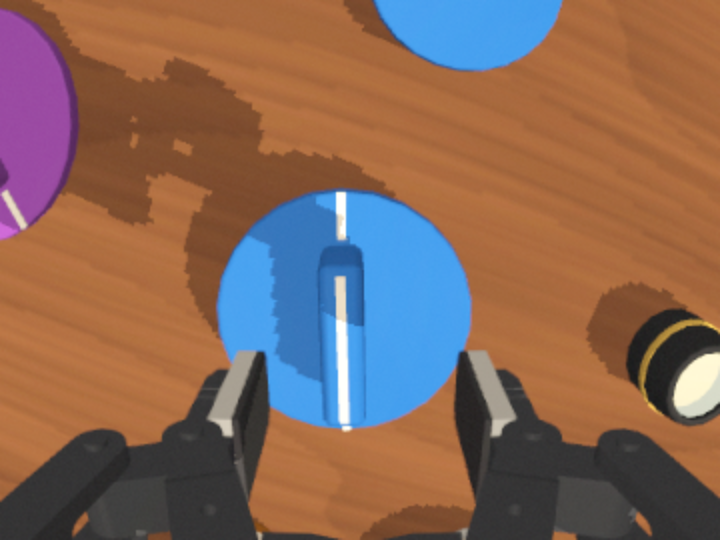

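```bash
python3 -m inch '[{"jaw":50,"dx":0,"dy":0,"dz":15,"rx":0,"ry":0,"rz":0},{"jaw":50,"dx":0,"dy":0,"dz":0,"rx":0,"ry":0,"rz":0},{"jaw":50,"dx":0,"dy":0,"dz":0,"rx":0,"ry":0,"rz":0}]' && python3 - <<'E'
from h import *
go([.4893,-.3732,.034],109.5);print(observe()['q'])
c=snap('wrist','8')
e=[onz(c,(80+u[0]/2,60+u[1]/2),.028,"wrist") for u in ()]
b=blob(c,(100,120,60),(120,255,255),(150,100,350,330),1)[0];print(b[0],b[1])
w=blob(c,(0,0,150),(180,90,255),(235,140,275,300),3)
for st,ce,m in w:
    for z in (.028,.056):
        ys,xs=np.nonzero(m);Q=np.array([onz(c,(x,y),z,"wrist")[:2] for x,y in zip(xs,ys)]);print(st,z,Q.min(0).round(4),Q.max(0).round(4))
E
```

```text
time_s: 11.0
tool_pos: [0.4897, -0.3737, 0.0752]
orientation: [-0.168, 0.986, -0.001, 0.001]
wrist_force: [0.2, 0.3, 0.7]
grip_width: 0.588
tool shift mm [ 0.3  0.7 41.2] psi 109.35 tilt [ 0.0016 -0.0016] rz -0.14732396256560776
[-7.92161506e-01  4.53199005e-01  1.56403996e+00  1.55916127e-05
  1.12210517e+00 -2.70073348e+00]
[197, 151, 130, 123, 11703] [261.44, 210.84]
[259, 195, 6, 77, 422] 0.028 [ 0.4741 -0.3798] [ 0.5308 -0.3569]
[259, 195, 6, 77, 422] 0.056 [ 0.466  -0.3825] [ 0.5143 -0.3629]
[259, 152, 5, 25, 125] 0.028 [ 0.4471 -0.3894] [ 0.4629 -0.3816]
[259, 152, 5, 25, 125] 0.056 [ 0.443  -0.3906] [ 0.4565 -0.384 ]
[260, 273, 5, 2, 10] 0.028 [ 0.5315 -0.3591] [ 0.5333 -0.356 ]
[260, 273, 5, 2, 10] 0.056 [ 0.5149 -0.3648] [ 0.5165 -0.3622]
```

```bash
python3 -m inch '[{"jaw":50,"dx":0,"dy":0.9,"dz":20,"rx":0,"ry":0,"rz":0},{"jaw":50,"dx":0,"dy":0,"dz":20,"rx":0,"ry":0,"rz":0},{"jaw":50,"dx":0,"dy":0,"dz":0,"rx":0,"ry":0,"rz":0},{"jaw":8,"dx":0,"dy":0,"dz":0,"rx":0,"ry":0,"rz":0},{"jaw":8,"dx":0,"dy":0,"dz":0,"rx":0,"ry":0,"rz":0},{"jaw":8,"dx":0,"dy":0,"dz":0,"rx":0,"ry":0,"rz":0},{"jaw":8,"dx":0,"dy":0,"dz":0,"rx":0,"ry":0,"rz":0},{"jaw":8,"dx":0,"dy":0,"dz":0,"rx":0,"ry":0,"rz":0}]' 80; python3 -c "
from h import *
go([.49,-.3727,.034],109.5)"
```

```text
time_s: 11.72
tool_pos: [0.49, -0.3734, 0.0358]
orientation: [-0.169, 0.986, -0.002, 0.001]
wrist_force: [-0.1, -0.4, 6.3]
grip_width: 0.146
tool shift mm [-0.2  0.6  1.8] psi 109.41 tilt [ 0.0031 -0.0031] rz -0.09169085418645295
```

```bash
python3 -m inch '[{"jaw":8,"dx":0,"dy":0,"dz":-20,"rx":0,"ry":0,"rz":0},{"jaw":8,"dx":0,"dy":0,"dz":-40,"rx":0,"ry":0,"rz":0},{"jaw":8,"dx":0,"dy":0,"dz":-40,"rx":0,"ry":0,"rz":0},{"jaw":8,"dx":0,"dy":0,"dz":-40,"rx":0,"ry":0,"rz":0},{"jaw":8,"dx":0,"dy":0,"dz":-40,"rx":0,"ry":0,"rz":0},{"jaw":8,"dx":0,"dy":0,"dz":-20,"rx":0,"ry":0,"rz":0},{"jaw":8,"dx":-15,"dy":20,"dz":0,"rx":0,"ry":0,"rz":0},{"jaw":8,"dx":-21.3,"dy":30.5,"dz":0,"rx":0,"ry":0,"rz":0},{"jaw":8,"dx":-21.3,"dy":30.5,"dz":0,"rx":0,"ry":0,"rz":0},{"jaw":8,"dx":-21.3,"dy":30.5,"dz":0,"rx":0,"ry":0,"rz":0}]' && python3 -m inch '[{"jaw":8,"dx":-21.3,"dy":30.5,"dz":0,"rx":0,"ry":0,"rz":0},{"jaw":8,"dx":-21.3,"dy":30.5,"dz":0,"rx":0,"ry":0,"rz":0},{"jaw":8,"dx":-21.3,"dy":30.5,"dz":0,"rx":0,"ry":0,"rz":0},{"jaw":8,"dx":-21.3,"dy":30.5,"dz":0,"rx":0,"ry":0,"rz":0},{"jaw":8,"dx":-21.3,"dy":30.5,"dz":0,"rx":0,"ry":0,"rz":0},{"jaw":8,"dx":-21.3,"dy":30.5,"dz":0,"rx":0,"ry":0,"rz":0},{"jaw":8,"dx":-21.3,"dy":30.5,"dz":0,"rx":0,"ry":0,"rz":0},{"jaw":8,"dx":-21.3,"dy":30.5,"dz":0,"rx":0,"ry":0,"rz":0},{"jaw":8,"dx":-21.3,"dy":30.5,"dz":0,"rx":0,"ry":0,"rz":0},{"jaw":8,"dx":-21.3,"dy":30.5,"dz":0,"rx":0,"ry":0,"rz":0}]' && python3 -m inch '[{"jaw":8,"dx":-21.3,"dy":30.5,"dz":0,"rx":0,"ry":0,"rz":0},{"jaw":8,"dx":-21.3,"dy":30.5,"dz":0,"rx":0,"ry":0,"rz":0},{"jaw":8,"dx":-5,"dy":10,"dz":0,"rx":0,"ry":0,"rz":5.65},{"jaw":8,"dx":0,"dy":0,"dz":0,"rx":0,"ry":0,"rz":5.65},{"jaw":8,"dx":0,"dy":0,"dz":0,"rx":0,"ry":0,"rz":5.65},{"jaw":8,"dx":0,"dy":0,"dz":0,"rx":0,"ry":0,"rz":5.65},{"jaw":8,"dx":0,"dy":0,"dz":0,"rx":0,"ry":0,"rz":0},{"jaw":8,"dx":0,"dy":0,"dz":0,"rx":0,"ry":0,"rz":0}]' && python3 - <<'E'
from h import *
go([.5552,.2005,.17],86.8)
c=snap('wrist','9')
E
```

```text
time_s: 12.55
tool_pos: [0.5256, -0.2393, 0.2331]
orientation: [-0.168, 0.986, 0.0, -0.0]
wrist_force: [0.8, 0.2, -2.2]
grip_width: 0.144
time_s: 13.38
tool_pos: [0.6251, 0.1197, 0.2329]
orientation: [-0.169, 0.986, -0.0, -0.0]
wrist_force: [1.8, -1.0, -2.4]
grip_width: 0.142
time_s: 14.05
tool_pos: [0.6464, 0.2006, 0.2327]
orientation: [0.027, 1.0, -0.0, -0.001]
wrist_force: [-0.9, -0.1, -3.0]
grip_width: 0.145
tool shift mm [90.9 -5.  62.9] psi 86.96 tilt [-0.0011 -0.0002] rz 0.15651069412544416
```

View pics/wrist9.png

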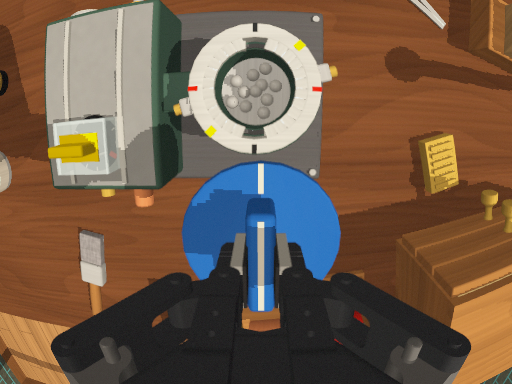

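```bash
python3 - <<'E'
from h import *
c=load("pics/wrist9.npz")
h=cv2.cvtColor(c["pixels"],cv2.COLOR_RGB2HSV)
roi=(180,15,335,165)
R=[onz(c,b[1],.128,"wrist") for b in blob(c,(0,150,120),(8,255,255),roi,2)]
Y=[onz(c,b[1],.128,"wrist") for b in blob(c,(24,150,150),(34,255,255),roi,2)]
for n,p in(("red",R),("yel",Y)):
    d=(p[0]-p[1])[:2];print(n,p[0].round(4),p[1].round(4),"mid",((p[0]+p[1])/2).round(4),np.hypot(*d),np.degrees(np.arctan2(d[1],d[0])))
m=cv2.inRange(h,np.array((0,0,165)),np.array((180,60,255)));k=np.zeros_like(m);k[15:160,186:325]=1;m=cv2.morphologyEx(m*k,cv2.MORPH_OPEN,np.ones((7,7)))
ct=max(cv2.findContours(m,cv2.RETR_EXTERNAL,cv2.CHAIN_APPROX_NONE)[0],key=cv2.contourArea)
Q=np.array([onz(c,p[0],.128,"wrist")[:2] for p in ct],np.float32)
(x,y),r=cv2.minEnclosingCircle(Q);print("collar",x,y,r,cv2.fitEllipse(Q))
b=[onz(c,u,.128,"wrist") for u in((254.5,28),(254.5,149))];d=b[0]-b[1];print("black mid",(b[0]+b[1])/2,np.degrees(np.arctan2(d[1],d[0])),np.hypot(*d[:2]))
z=observe()["tool_pos"][2]-.0358
t=observe()["tool_pos"]
for u in((261.5,166),(262,190)):print("lid line",onz(c,u,z+.028,"wrist")-t)
bl=blob(c,(100,120,60),(120,255,255),(170,150,350,330),1)[0][2]
ys,xs=np.nonzero(bl);i=xs.argmin(),xs.argmax(),ys.argmin()
for j in i: print("edge",xs[j],ys[j],(onz(c,(xs[j],ys[j]),z+.028,"wrist")-t).round(4))
for u in((262,224),(262,309)):print("handle line",onz(c,u,z+.056,"wrist")-t)
E
```

```text
red [0.559  0.2521 0.128 ] [0.5527 0.1487 0.128 ] mid [0.5558 0.2004 0.128 ] 0.10355986966843973 86.51874260560196
yel [0.5217 0.2388 0.128 ] [0.5901 0.1612 0.128 ] mid [0.5559 0.2    0.128 ] 0.10345039880408068 131.40980829394638
collar 0.5564663410186768 0.20717236399650574 0.05457773059606552 ((0.5569910407066345, 0.21725444495677948), (0.07309222966432571, 0.09726964682340622), 86.47467041015625)
black mid [0.5566061  0.20035879 0.128     ] 176.87004774412256 0.10242207058564382
lid line [-0.04361488  0.00294885 -0.0078    ]
lid line [-0.03075493  0.00253503 -0.0078    ]
edge 182 229 [-0.0103 -0.0437 -0.0078]
edge 340 231 [-0.0044  0.0454 -0.0078]
edge 256 161 [-0.0464  0.0003 -0.0078]
handle line [-0.02314953  0.00204138  0.0202    ]
handle line [ 0.02489117 -0.00042166  0.0202    ]
```

```bash
python3 -m inch '[{"jaw":8,"dx":25,"dy":-2,"dz":0,"rx":0,"ry":0,"rz":0.3},{"jaw":8,"dx":35,"dy":-2,"dz":0,"rx":0,"ry":0,"rz":0},{"jaw":8,"dx":30.6,"dy":-2,"dz":20,"rx":0,"ry":0,"rz":0},{"jaw":8,"dx":0,"dy":0,"dz":20,"rx":0,"ry":0,"rz":0},{"jaw":8,"dx":0,"dy":0,"dz":15,"rx":0,"ry":0,"rz":0},{"jaw":8,"dx":0,"dy":0,"dz":0,"rx":0,"ry":0,"rz":0},{"jaw":8,"dx":0,"dy":0,"dz":0,"rx":0,"ry":0,"rz":0}]' && python3 -c "
from h import *
go([.5554,.1995,.1438],86.6)"
```

```text
time_s: 14.68
tool_pos: [0.5553, 0.1997, 0.1777]
orientation: [0.03, 1.0, -0.0, -0.001]
wrist_force: [1.3, 0.5, -2.0]
grip_width: 0.145
tool shift mm [-0.2 -0.2 33.9] psi 86.56 tilt [-0.0019 -0.0004] rz -0.03676924690263661
```

Aligned; descend and feel.

```bash
python3 -m inch '[{"jaw":8,"dx":-0.2,"dy":-0.2,"dz":8,"rx":0,"ry":0,"rz":0},{"jaw":8,"dx":0,"dy":0,"dz":6,"rx":0,"ry":0,"rz":0},{"jaw":8,"dx":0,"dy":0,"dz":6,"rx":0,"ry":0,"rz":0},{"jaw":8,"dx":0,"dy":0,"dz":0,"rx":0,"ry":0,"rz":0}]' && python3 -m inch '[{"jaw":8,"dx":0,"dy":0,"dz":5,"rx":0,"ry":0,"rz":0},{"jaw":8,"dx":0,"dy":0,"dz":4,"rx":0,"ry":0,"rz":0},{"jaw":8,"dx":0,"dy":0,"dz":0,"rx":0,"ry":0,"rz":0}]' && python3 -m inch '[{"jaw":8,"dx":0,"dy":0,"dz":3,"rx":0,"ry":0,"rz":0},{"jaw":8,"dx":0,"dy":0,"dz":0,"rx":0,"ry":0,"rz":0}]'
```

```text
time_s: 15.02
tool_pos: [0.5556, 0.1996, 0.1569]
orientation: [0.03, 1.0, -0.0, -0.001]
wrist_force: [-0.2, -0.4, -2.6]
grip_width: 0.145
time_s: 15.27
tool_pos: [0.5556, 0.1997, 0.1482]
orientation: [0.03, 1.0, -0.0, -0.001]
wrist_force: [-0.6, -0.2, -1.5]
grip_width: 0.142
time_s: 15.43
tool_pos: [0.5559, 0.1998, 0.1458]
orientation: [0.03, 1.0, -0.0, -0.0]
wrist_force: [0.3, 0.1, -2.4]
grip_width: 0.143
```

```bash
for i in 1 2 3; do python3 -m inch '[{"jaw":8,"dx":0,"dy":0,"dz":1.2,"rx":0,"ry":0,"rz":0},{"jaw":8,"dx":0,"dy":0,"dz":0,"rx":0,"ry":0,"rz":0}]' | egrep "pos|force"; done
```

```text
tool_pos: [0.5562, 0.1999, 0.1451]
wrist_force: [-0.8, -0.3, -2.3]
tool_pos: [0.5562, 0.1998, 0.1439]
wrist_force: [-0.2, 0.8, -2.1]
tool_pos: [0.5563, 0.1999, 0.1437]
wrist_force: [-2.8, 0.3, 3.6]
```

```bash
python3 -m inch '[{"jaw":8,"dx":0,"dy":0,"dz":0.5,"rx":0,"ry":0,"rz":4},{"jaw":8,"dx":0,"dy":0,"dz":0,"rx":0,"ry":0,"rz":4},{"jaw":8,"dx":0,"dy":0,"dz":0,"rx":0,"ry":0,"rz":4},{"jaw":8,"dx":0,"dy":0,"dz":0,"rx":0,"ry":0,"rz":4},{"jaw":8,"dx":0,"dy":0,"dz":0,"rx":0,"ry":0,"rz":4}]' && python3 -m inch '[{"jaw":8,"dx":0,"dy":0,"dz":0,"rx":0,"ry":0,"rz":4},{"jaw":8,"dx":0,"dy":0,"dz":0,"rx":0,"ry":0,"rz":4},{"jaw":8,"dx":0,"dy":0,"dz":0,"rx":0,"ry":0,"rz":4},{"jaw":8,"dx":0,"dy":0,"dz":0,"rx":0,"ry":0,"rz":4},{"jaw":8,"dx":0,"dy":0,"dz":0,"rx":0,"ry":0,"rz":4},{"jaw":8,"dx":0,"dy":0,"dz":0,"rx":0,"ry":0,"rz":4.5},{"jaw":8,"dx":0,"dy":0,"dz":0,"rx":0,"ry":0,"rz":0},{"jaw":8,"dx":0,"dy":0,"dz":0,"rx":0,"ry":0,"rz":0}]' && python3 - <<'E'
from h import *
go([.5559,.2,.1438],41.5);print(np.round(observe()["moment"],3))
c=snap('wrist','10')
cv2.imwrite('pics/w10.png',cv2.resize(c['pixels'][60:330,80:440,::-1],(720,540),interpolation=cv2.INTER_CUBIC))
E
```

```text
time_s: 16.35
tool_pos: [0.5577, 0.1997, 0.1437]
orientation: [0.205, 0.979, 0.0, 0.002]
wrist_force: [0.7, -1.2, 3.0]
grip_width: 0.143
time_s: 17.02
tool_pos: [0.5573, 0.1993, 0.1437]
orientation: [0.406, 0.914, 0.0, 0.001]
wrist_force: [-0.0, -2.3, 5.7]
grip_width: 0.141
tool shift mm [ 1.5 -0.5 -0.1] psi 42.12 tilt [ 0.0026 -0.0009] rz 0.6221862575357235
[-0.601  0.296  0.009]
```

View pics/w10.png

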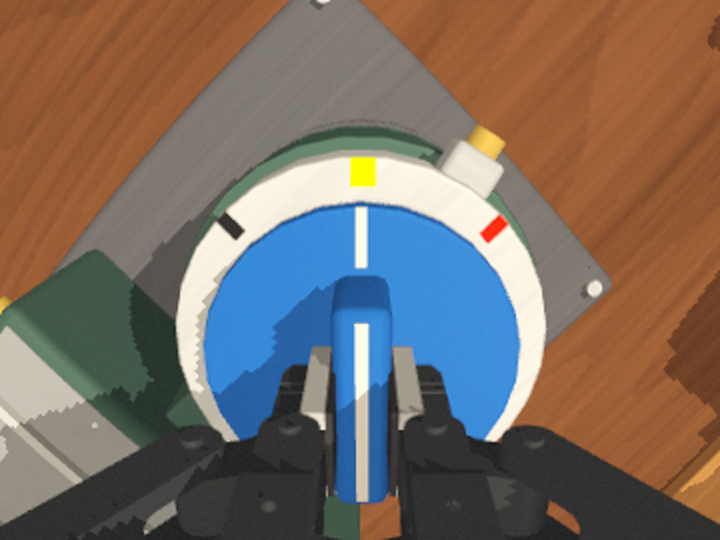

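```bash
python3 -m inch '[{"jaw":8,"dx":0,"dy":0,"dz":0,"rx":0,"ry":0,"rz":0.3},{"jaw":8,"dx":0,"dy":0,"dz":0,"rx":0,"ry":0,"rz":0},{"jaw":8,"dx":0,"dy":0,"dz":0,"rx":0,"ry":0,"rz":0},{"jaw":8,"dx":0,"dy":0,"dz":0,"rx":0,"ry":0,"rz":0}]' && python3 - <<'E'
from h import *
o=observe();print(np.round(o["moment"],3),np.round(o["tau"],2));go([.5559,.2,.1438],41.5)
c=snap('wrist','11')
y=blob(c,(24,150,150),(34,255,255),(230,120,300,170),1)[0];P=onz(c,y[1],.128,"wrist");print("mark",y[1],P)
w=blob(c,(0,0,150),(180,90,255),(253,161,269,196),2)
for st,ce,m in w:
    ys,xs=np.nonzero(m);Q=np.array([onz(c,(x,yy),.136,"wrist")[:2] for x,yy in zip(xs,ys)],np.float32)
    v=cv2.fitLine(Q,cv2.DIST_L2,0,.001,.001).ravel();print(st,Q.mean(0),np.degrees(np.arctan2(v[1],v[0])))
    M=np.array([.5559,.2002]);d=Q.mean(0)-M;e=P[:2]-M
    print("line about mouth",np.degrees(np.arctan2(d[1],d[0])),"mark",np.degrees(np.arctan2(e[1],e[0])),np.hypot(*e))
hs=[onz(c,u,.164,"wrist")[:2] for u in((261,222),(261,309))];d=hs[0]-hs[1];print("handle",np.degrees(np.arctan2(d[1],d[0])))
t=snap('top','11')
for st,ce,m in blob(t,(24,150,120),(34,255,255),(200,160,260,230),2): print("tab top",st,ce,onz(t,ce,.164,"top"))
E
```

```text
time_s: 17.4
tool_pos: [0.5573, 0.1993, 0.1437]
orientation: [0.408, 0.913, 0.0, 0.001]
wrist_force: [0.5, -2.6, 5.9]
grip_width: 0.14
[-0.545  0.233  0.253] [  1.2  -38.18 -25.36   0.88  -0.54   0.23]
tool shift mm [ 1.5 -0.6 -0.1] psi 41.87 tilt [ 0.0027 -0.001 ] rz 0.37240701218401995
mark [260.54, 145.46] [0.52178132 0.23881518 0.128     ]
[257, 163, 6, 31, 185] [0.5320131  0.22658657] -48.049797
line about mouth 132.15349793150855 mark 131.46240572672326 0.051528787856177344
[263, 161, 6, 1, 6] [0.52830726 0.2353326 ] 41.844967
line about mouth 128.14568974739655 mark 131.46240572672326 0.051528787856177344
handle 131.8935193133614
tab top [227, 185, 14, 9, 98] [233.92, 188.9] [0.58930049 0.03454221 0.164     ]
tab top [244, 172, 1, 3, 3] [244.0, 173.0] [0.6386454  0.00528656 0.164     ]
```

```bash
python3 -c "
from cell import hand_in
print(hand_in())"
```

```text
the job is handed in; nothing more can be done
None
```

I did the job in the order asked and handed it in at about 17.5 s on the robot's clock. At that point the arm was still gripping the lid at the yellow jog mark.

- **Knob:** I turned it about 54° clockwise. The pointer then measured 56.0° against 56.7° for the red set mark. I did not measure the pointer again after the guard covered it.
- **Guard:** I pushed it by its tab until the force rose to 11 N at the stop. The top camera later put the tab within about 4 mm of its home position.
- **Lid:** I used the large blue lid, not the small blue or the purple one. It went into the mouth without resistance and seated at the expected height (TCP z 143.7 mm).
- **Jog hold:** After the 45° clockwise turn, the lid's line is about 0.5° short of the jog mark. The last moment reading was 0.25 Nm, which fits the spring plus some friction. An earlier reading of 0.01 Nm, taken just before the final 0.3° of turn, disagreed. No click was sought or felt.

I touched nothing else on the bench on purpose, but I did not measure the other objects again at the end.

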